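# Shut the vent panel of the counter screen with the hook pole

### The job

Take the hook pole from its wooden rack, drop its hook into the brass ring eye of the green-framed vent panel and draw the panel shut past its catch. Keep a firm steady pull of about 12 N on the shut panel for a second to seat it, never pulling with more than 18 N, then unhook and lay the pole back in the rack as it lay, hook down. Do not touch the screen or panel with the hand, and leave everything else on the counter alone.

Things in the scene. Friction and masses are not known exactly. Their poses are not given: they have to be found in the camera images.
- hook_pole: hook pole, 0.16 kg. Origin at its grip point, on the pole's axis; +x runs along the pole to the hook, +z is up as it lies. Pale wooden square handle 18x18 mm from x = -85 to +35 mm, then a steel rod 8 mm thick on the axis to x = 140 mm, which arches up like a swan neck (31 mm above the axis from x = 155 to 185 mm) and ends in a hook finger pointing down
- hook_tip (a point): lower end of the pole's straight round hook finger, 7 mm thick; at (185, 0, -16) mm in the pole's frame. The finger runs down to it from the arch, across the pole's axis, so a pull on it is in line with the pole
- pole_rack: dark wooden rack, fixed; origin on the counter under the pole's grip point; base 230x70x8 mm from x = -80 to +150 mm, x along the pole. Two forks with flared mouths: one 16 mm thick (along x) at x = -58 mm, slot 22 mm wide, carries the handle; one 12 mm thick at x = +120 mm, slot 13 mm wide, carries the rod. The forks' tops are 89 and 94 mm above the counter. The pole lies in them with its axis 64 mm above the counter and may lie up to 10 mm fore or aft
- vent_screen: counter screen, fixed, 272 mm wide, 310 mm high; origin on the counter at its middle, x pointing away from the robot, y along its width. Two aluminium posts 22 mm thick at y = -125 and +125 mm, no top rail; clear fixed pane below, green-framed vent panel above, 206 mm wide, 12 mm thick, reaching 135 mm above its hinge
- panel_hinge (a point): middle of the panel's hinge axis, 160 mm above the counter on the screen's mid plane; the axis runs along the screen's y
- vent_panel (a joint): angle of the vent panel, rad: 0 = shut (upright, against a hard stop), growing as its top leans away from the robot; at most 0.85. Stiff hinge (about 0.25 N m, 2 N at the eye) that stays where it is left. A sprung ball catch resists from about 0.1 rad, needs about 11 N at the eye in all, and holds the panel once it is drawn past about 0.04 rad and home
- eye (a point): nominal centre of the brass ring eye on the panel's near side, 120 mm up from the hinge and 35 mm in front of the panel's mid plane; axes as the panel's. The eye is a tight screw eye: the true centre lies up to 5 mm nearer to or farther from the panel than this point. Ring 28 mm inside, 6 mm round bar; level with the panel shut, its near side rising as the panel opens
- muffin: muffin in a paper case, 85 mm wide, 73 mm high; stands on the counter, to be left alone; origin at its underside
- espresso_cup: white espresso cup with a pink band, 60x87 mm, 56 mm high; stands on the counter, to be left alone; origin at its underside
- service_bell: silver service bell on a black foot, 80 mm wide, 58 mm high; stands on the counter, to be left alone; origin at its underside
- cup_1: brown paper cup, 82 mm wide, 92 mm high; stands on the counter, to be left alone; origin at its underside
- cup_2: white paper cup, 82 mm wide, 92 mm high; stands on the counter, to be left alone; origin at its underside
- pen_cup: grey steel pen cup, 68 mm wide, 95 mm high; stands on the counter, to be left alone; origin at its underside

How it is judged (in metres and radians):
On the way, in this order (a step that is already met when the one before it is completed fails the run):
1. the hook finger is through the ring eye while the panel is still open (horizontal distance between hook_tip and eye below 0.024 m and z of hook_tip in the frame of eye below -0.003 m and value of joint vent_panel above 0.25 rad), for 0.1 s.
2. the panel is shut and held shut by a steady pull of 8 to 17 N of the hook in the eye (value of joint vent_panel below 0.02 rad and contact force between hook_pole and vent_screen between 8 and 17 N and horizontal distance between hook_tip and eye below 0.024 m and z of hook_tip in the frame of eye below -0.003 m), for 0.4 s.
At the end, for the whole second after the job is handed in: the vent panel is shut within 0.02 rad and the pole lies at rest in both forks of its rack, hook end forward and pointing down, within 25 mm of the rack's middle along the pole, 10 mm across it and 8 mm in height, within 0.12 rad of the rack's direction (value of joint vent_panel below 0.02 rad and x of hook_pole in the frame of pole_rack between -0.025 and 0.025 m and y of hook_pole in the frame of pole_rack between -0.01 and 0.01 m and z of hook_pole in the frame of pole_rack between 0.056 and 0.072 m and angle between the x axis of hook_pole and the x axis of pole_rack, either way round below 0.12 rad and z of hook_tip in the frame of pole_rack below 0.06 m and x of hook_tip in the frame of pole_rack above 0.12 m and linear speed of hook_pole below 0.02 m/s); the robot touches nothing.
It fails at once if the pole presses or pulls on the screen or its panel with more than 20 N (contact force between hook_pole and vent_screen above 20 N).
It fails at once if the hand or arm touches the screen or its panel (contact force between any of the fingers, the arm and vent_screen above 1 N).
It fails at once if something else on the counter is moved more than 15 mm or knocked over (distance of any of muffin, espresso_cup, service_bell, cup_1, cup_2, pen_cup from where it was at the start of the episode above 0.015 m or angle between any of muffin, espresso_cup, service_bell, cup_1, cup_2, pen_cup's own z axis and vertical above 0.3 rad).
It also fails if it takes over 72 s, if anything falls off the work surface, if the arm or the gripper's body presses on something with over 40 N, if the wrist force passes 120 N, or if a joint passes its speed limit or range.

### The arm

A 6-joint arm with a two-finger parallel gripper is mounted at the origin on a cart in front of the work surface, level with it; the furniture and walls round the work are solid. World frame = base frame: x ahead of the robot, y to its left, z up, the work surface at z = 0. Lengths are in m, angles in degrees, forces in N, time in s.
With the tool pointing down it reaches from about 0.3 to 0.85 m from the base axis. Payload 4.2 kg.
Tool frame: the origin (TCP) lies at the very end of the fingers, on their centre line; the grasp point (between the pads) lies 19 mm behind it; x points along the fingers, z is the direction in which the jaws open and shut, and the axes are right-handed (so a half turn about x gives the same grasp; the last joint's range is limited). The gripper opens to 91 mm and grips with 3 to 60 N. Pads are 32 mm wide; open, the fingers measure 118 mm over their backs; the gripper's body (76 mm by 178 mm) begins 60 mm behind the grasp point.
Start: joints at [-69.5, 18.312, 89.639, -0, 72.044, -1.146], TCP at [0.212, -0.534, 0.214] pointing down, gripper open.
Joint ranges: [-177.97, 177.97], [-48.28, 115.42], [12.27, 149.76], [-77.06, 257.06], [2.81, 150.46], [-146.56, 146.56]. Speed limits (degrees/s): [147.25, 147.25, 180, 180, 180, 180].

### API

Orientations are given as [roll, pitch, yaw] about the fixed x, y, z axes, in that order (R = Rz(yaw) Ry(pitch) Rx(roll)).
In Python, from bench import arm, vision gives the robot as it stands. The module is installed in compiled form; this text tells all that it offers. Calls block until the motion is done:
- arm.move_to(position, orientation): joint-space move of the TCP to a pose.
- arm.move_l(position, attitude=None, feed=0.15, force_limit=None): straight line of the TCP; attitude=None keeps the orientation; feed is the mean speed in m/s. With force_limit (N) it stops when the force on the tool has changed by that much, and returns True; else False.
- arm.move_j(angles): joint-space move.
- arm.grip(opening): opening from 0.0 (shut) to 1.0 (fully open); the grip force is fixed at half the most; returns when the fingers have stopped.
- arm.pause(seconds).
- arm.solve_ik(position, orientation): joint angles nearest the present ones, or None.
- arm.sense(): the state.
- vision.camera(name): name is "scene" or "top" or "wrist"; returns a dict with "frame" (480x640x3 uint8, red, green, blue), "z_map" (480x640 float32, m along the optical axis (not along the pixel's ray), 0 where there is no reading), "fx", "fy", "cx", "cy" (pixels), "position" and "rotation" of the camera in the world; the wrist camera has in their place "mount" (4x4, takes a point from camera to tool coordinates, whose origin is the TCP and whose axes are the tool frame's). Camera axes: x right, y down, z forward; pixel columns grow to the right and rows downward; lengths in m; the calibration is good to about 2 mm. A picture is of the moment at which its call begins: read the wrist's pose just before it.
A pose or a line that the arm cannot do raises arm.IKError and nothing moves.
- arm.sign_off(): hands the job in, once; it reports no verdict.
The state is a dict: "time_s": time; "joints": joint angles; "qvel": joint speeds; "joint_torque": joint torques, N m; "tcp_pos": TCP position; "tcp_rot": TCP orientation; "contact_force": force on the tool from outside, world axes, zero at the start; "wrist_torque": the same for the moment, N m; "width": opening from 0.0 (shut) to 1.0 (fully open).
Only numpy, scipy, OpenCV 4.12 (cv2) and the standard library are available. Lean on these libraries where they do the work, as an engineer would, in place of code of your own. Each camera call takes 0.05 s, during which the arm holds its last target.

## Working session

There is one attempt and no reset: what is moved stays moved. The work goes in short steps, each a Python script; the robot and the scene stay as the last script left them, time stands still between calls to the robot, and variables do not carry over. Pictures are saved under pics/ and viewed, and the job is handed in when it is done.

```bash
mkdir -p pics; python3 - <<'E'
from bench import arm, vision
import cv2,numpy as np
for n in ["scene","top","wrist"]:
    c=vision.camera(n); cv2.imwrite(f"pics/{n}0.png",c["frame"][:,:,::-1]); np.savez(f"{n}0.npz",**c)
    print(n,{k:np.round(v,3).tolist() for k,v in c.items() if k not in("frame","z_map")})
print(arm.sense())
E
```

```text
scene {'fx': 595.329, 'fy': 595.329, 'cx': 314.523, 'cy': 250.189, 'position': [-0.335, 0.641, 1.33], 'rotation': [-137.728, 0.882, -122.88]}
top {'fx': 486.374, 'fy': 486.374, 'cx': 317.855, 'cy': 238.576, 'position': [0.371, 0.046, 1.578], 'rotation': [-171.705, 1.448, -91.471]}
wrist {'fx': 413.731, 'fy': 413.731, 'cx': 316.416, 'cy': 237.262, 'mount': [[-0.0, -0.233, 0.972, -0.17], [-0.0, -0.972, -0.233, 0.065], [1.0, -0.0, 0.0, 0.001], [0.0, 0.0, 0.0, 1.0]]}
{'time_s': 0.15, 'joints': array([-6.94995768e+01,  1.83431132e+01,  8.96879106e+01, -4.75760606e-04,
        7.20413719e+01, -1.14510426e+00]), 'qvel': array([ 0.07636098, -0.15807081, -0.16027635, -0.04325644, -0.01259359,
        0.03464004]), 'joint_torque': array([-5.24376446e-04, -4.12775159e+01, -2.32154900e+01,  7.26502365e-02,
        4.34003596e-02, -1.00195605e-04]), 'tcp_pos': array([ 0.2119813 , -0.5341275 ,  0.21333107]), 'tcp_rot': array([179.21292846,  89.9276029 , 110.85860292]), 'contact_force': array([ 0.55681522, -0.26799895, -0.93399973]), 'wrist_torque': array([ 0.01660116, -0.0207178 ,  0.03873522]), 'width': 0.9996243532305704}
```

View pics/scene0.png

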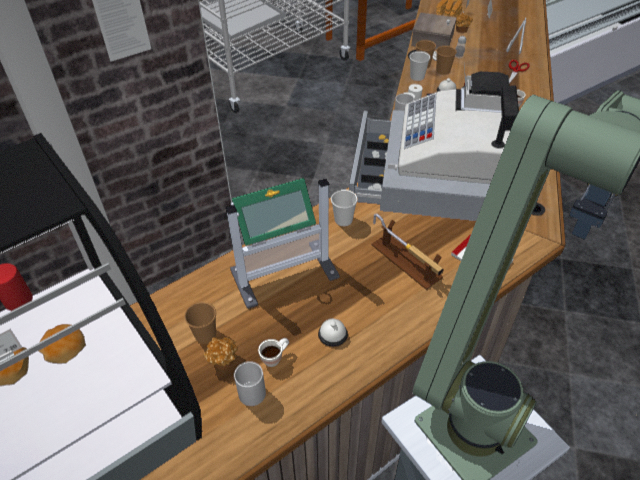

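View pics/top0.png

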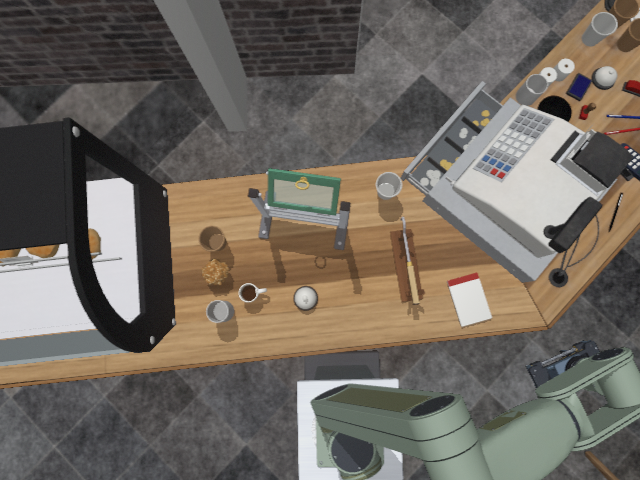

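The top view shows the vent's ring eye near (302,184), screen posts near (262,215) and (342,226), and the pole from (415,300) to its hook at (404,220). I'll zoom in and localise them.

```bash
cat > H.py <<'E'
import numpy as np,cv2
from scipy.spatial.transform import Rotation as R
def rpy(a): return R.from_euler('xyz',a,degrees=True).as_matrix()
def cam_pose(c,s=None):
    if "mount" in c:
        T=np.eye(4);T[:3,:3]=rpy(s["tcp_rot"]);T[:3,3]=s["tcp_pos"];T=T@np.array(c["mount"]);return T[:3,:3],T[:3,3]
    return rpy(c["rotation"]),np.array(c["position"])
def ray(c,uv,s=None):
    Rm,p=cam_pose(c,s); uv=np.atleast_2d(np.asarray(uv,float))
    d=np.c_[(uv[:,0]-c["cx"])/c["fx"],(uv[:,1]-c["cy"])/c["fy"],np.ones(len(uv))]
    return p,d@Rm.T
def onz(c,uv,z,s=None):
    p,d=ray(c,uv,s); return p+d*((z-p[2])/d[:,2])[:,None]
def cloud(c,s=None):
    h,w=c["z_map"].shape; v,u=np.mgrid[:h,:w]
    p,d=ray(c,np.c_[u.ravel(),v.ravel()],s)
    P=p+d*np.asarray(c["z_map"]).reshape(-1,1); P[np.asarray(c["z_map"]).ravel()==0]=np.nan
    return P.reshape(h,w,3)
def proj(c,P,s=None):
    Rm,p=cam_pose(c,s); q=(np.atleast_2d(P)-p)@Rm
    return np.c_[q[:,0]/q[:,2]*c["fx"]+c["cx"],q[:,1]/q[:,2]*c["fy"]+c["cy"]]
def tri(rs):
    A=0;b=0
    for p,d in rs:
        d=d/np.linalg.norm(d);M=np.eye(3)-np.outer(d,d);A=A+M;b=b+M@p
    return np.linalg.solve(A,b)
def load(n): 
    z=np.load(n); return {k:(z[k].item() if z[k].ndim==0 else z[k]) for k in z}
E
python3 - <<'E'
from H import *
t=load("top0.npz");s=load("scene0.npz")
for n,c,(x,y,w,h) in [("t1",t,(240,160,120,100)),("t2",t,(380,205,60,120)),("s1",s,(220,170,130,140)),("s2",s,(365,205,90,90))]:
    f=c["frame"][y:y+h,x:x+w,::-1]; k=min(800//w,600//h)
    cv2.imwrite(f"pics/{n}.png",cv2.resize(f,None,fx=k,fy=k,interpolation=cv2.INTER_CUBIC)); print(n,k)
for c in(t,s):
    P=cloud(c)
    hsv=cv2.cvtColor(c["frame"],cv2.COLOR_RGB2HSV)
    g=(hsv[...,0]>65)&(hsv[...,0]<90)&(hsv[...,1]>130)
    g&=(P[...,0]>.5)&(P[...,2]>.1)&(P[...,2]<.4)
    Q=P[g]; 
    print(len(Q),np.percentile(Q,[1,50,99],axis=0).round(3))
    m=Q.mean(0);n=np.linalg.svd(Q-m)[2][2];print("plane",m,n)
# clear view of heights
P=cloud(t); 
for uv in [(302,184),(404,222),(407,240),(412,280),(415,298),(305,298),(257,195),(344,208)]: print(uv,P[uv[1],uv[0]].round(3))
E
```

```text
t1 6
t2 5
s1 4
s2 6Traceback (most recent call last):
  File "<stdin>", line 12, in <module>
    return _quantile_unchecked(
        a, q, axis, out, overwrite_input, method, keepdims, weights)
    return _ureduce(a,
                    func=_quantile_ureduce_func,
    ...<5 lines>...
                    overwrite_input=overwrite_input,
                    method=method)
    r = func(a, **kwargs)
    result = _quantile(arr,
                       quantiles=q,
    ...<2 lines>...
                       out=out,
                       weights=wgt)
    slices_having_nans = np.isnan(arr[-1, ...])
                                  ~~~^^^^^^^^^
IndexError: index -1 is out of bounds for axis 0 with size 0
```

```bash
python3 - <<'E'
from H import *
t=load("top0.npz");s=load("scene0.npz")
for c in(t,s):
    P=cloud(c)
    print(np.nanpercentile(P.reshape(-1,3),[5,50,95],axis=0).round(2))
    hsv=cv2.cvtColor(c["frame"],cv2.COLOR_RGB2HSV)
    if c is t: uvs=[(302,184),(280,175),(404,222),(407,240),(412,280),(415,298),(305,298),(257,195),(344,208),(300,255)]
    else: uvs=[(240,225),(270,190),(330,190),(235,210),(330,330),(300,330)]
    for uv in uvs: print(uv,P[uv[1],uv[0]].round(3),hsv[uv[1],uv[0]])
E
```

```text
[[-0.24 -0.98 -0.89]
 [ 0.57  0.08 -0.  ]
 [ 1.63  1.3   0.62]]
(302, 184) [0.725 0.116 0.238] [ 28  25 161]
(280, 175) [0.747 0.176 0.262] [ 74  86 107]
(404, 222) [ 0.632 -0.189  0.096] [135   6 176]
(407, 240) [ 0.588 -0.209  0.011] [ 12 106 116]
(412, 280) [ 0.454 -0.207  0.077] [ 19  88 198]
(415, 298) [ 0.399 -0.213  0.076] [ 19  87 196]
(305, 298) [0.409 0.123 0.059] [ 25   7 206]
(257, 195) [0.684 0.236 0.294] [ 6 19 66]
(344, 208) [0.638 0.002 0.308] [176  27  65]
(300, 255) [ 0.551  0.14  -0.009] [ 15 123 154]
[[ 0.   -1.57 -0.89]
 [ 0.57  0.03  0.  ]
 [ 2.13  0.75  0.62]]
(240, 225) [0.713 0.219 0.212] [ 78 140 104]
(270, 190) [0.737 0.11  0.263] [ 22 153 150]
(330, 190) [ 1.7   -0.735 -0.879] [80  8 98]
(235, 210) [0.68  0.24  0.305] [117  80  32]
(330, 330) [0.4   0.142 0.043] [ 40   3 229]
(300, 330) [ 0.472  0.191 -0.003] [ 14 148  69]
```

View pics/t1.png

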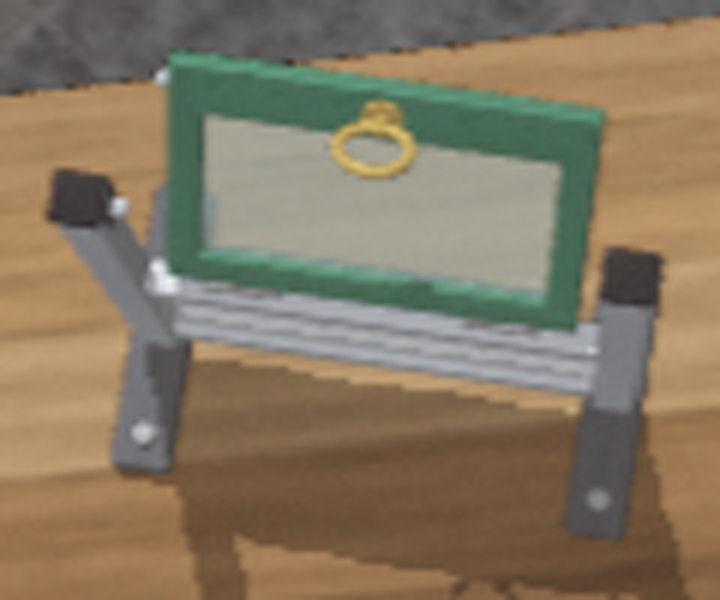

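View pics/t2.png

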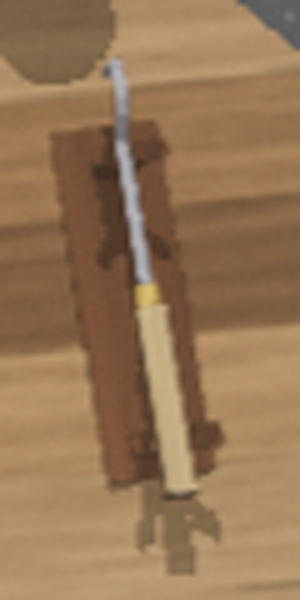

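View pics/s1.png

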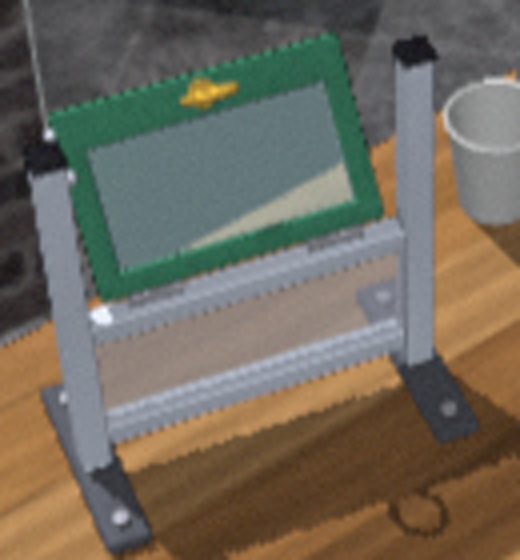

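View pics/s2.png

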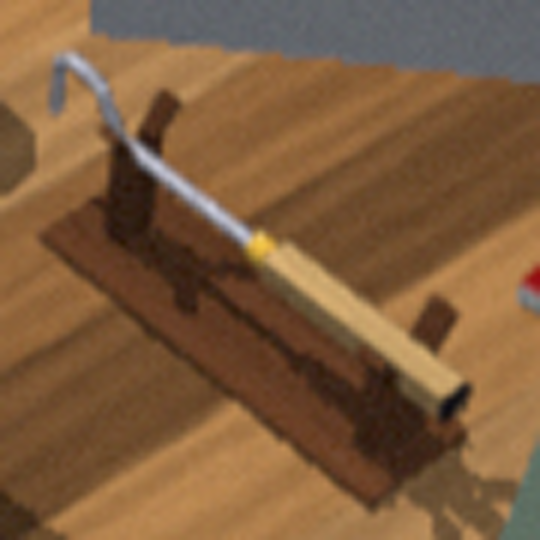

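```bash
cat >> H.py <<'E'
def ori(psi,sgn=1):
    """tool down; tool y = sgn * direction psi(deg)"""
    a=np.radians(psi); y=sgn*np.array([np.cos(a),np.sin(a),0]); x=np.array([0,0,-1.]); z=np.cross(x,y)
    return R.from_matrix(np.c_[x,y,z]).as_euler('xyz',degrees=True)
E
python3 - <<'E'
from H import *
from bench import arm,vision
s=arm.sense(); print(rpy(s["tcp_rot"]).round(2))
for p,z in [((.47,-.2),.045),((.52,.15),.28),((.47,-.2),.3)]:
  for psi in(5,-11):
    for sg in(1,-1):
        q=arm.solve_ik([*p,z],ori(psi,sg)); print(p,z,psi,sg,None if q is None else np.round(q,0))
E
```

```text
[[-0.    0.93  0.37]
 [ 0.    0.37 -0.93]
 [-1.    0.   -0.  ]]
(0.47, -0.2) 0.045 5 1 [-24.  23. 111.   0.  46.  61.]
(0.47, -0.2) 0.045 5 -1 [ -24.   23.  111.    0.   46. -119.]
(0.47, -0.2) 0.045 -11 1 [-24.  23. 111.   0.  46.  77.]
(0.47, -0.2) 0.045 -11 -1 [ -24.   23.  111.    0.   46. -103.]
(0.52, 0.15) 0.28 5 1 [ 15.  13.  87.  -0.  80. 100.]
(0.52, 0.15) 0.28 5 -1 [ 15.  13.  87.  -0.  80. -80.]
(0.52, 0.15) 0.28 -11 1 [ 15.  13.  87.  -0.  80. 116.]
(0.52, 0.15) 0.28 -11 -1 [ 15.  13.  87.  -0.  80. -64.]
(0.47, -0.2) 0.3 5 1 [-24.  10.  89.   0.  81.  61.]
(0.47, -0.2) 0.3 5 -1 [ -24.   10.   89.    0.   81. -119.]
(0.47, -0.2) 0.3 -11 1 [-24.  10.  89.   0.  81.  77.]
(0.47, -0.2) 0.3 -11 -1 [ -24.   10.   89.    0.   81. -103.]<sys>:0: UserWarning: Gimbal lock detected. Setting third angle to zero since it is not possible to uniquely determine all angles.
```

```bash
python3 -W ignore - <<'E'
from H import *
from bench import arm,vision
def snap(n):
    arm.pause(.3); s=arm.sense(); c=vision.camera("wrist"); cv2.imwrite(f"pics/{n}.png",c["frame"][:,:,::-1])
    np.savez(n+".npz",tcp_pos=s["tcp_pos"],tcp_rot=s["tcp_rot"],**c); print(n,s["tcp_pos"],s["time_s"])
arm.move_to([.44,-.2,.32],ori(5,1)); snap("w_rack")
arm.move_to([.58,.03,.44],ori(-11,-1)); snap("w_eye1")
arm.move_to([.58,.20,.44],ori(-11,-1)); snap("w_eye2")
E
```

```text
w_rack [ 0.43982812 -0.20046952  0.31977693] 1.9917
w_eye1 [0.57992984 0.02980742 0.4400077 ] 4.3833
w_eye2 [0.58022096 0.19865932 0.44028009] 5.45
```

```bash
python3 - <<'E'
import cv2
E
ls pics
```

```text
s1.png
s2.png
scene0.png
t1.png
t2.png
top0.png
w_eye1.png
w_eye2.png
w_rack.png
wrist0.png
```

View pics/w_rack.png

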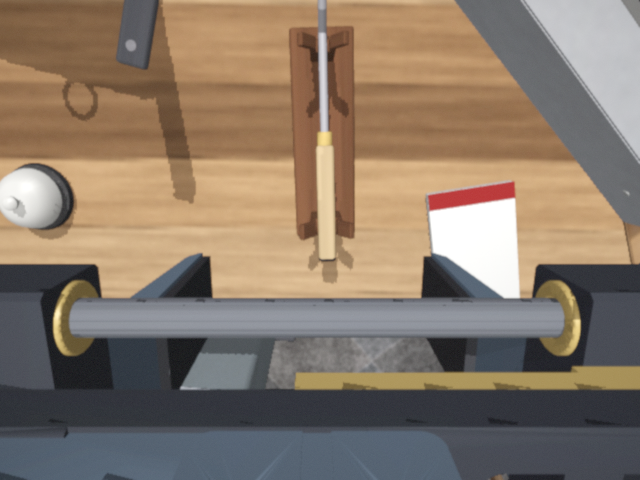

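View pics/w_eye1.png

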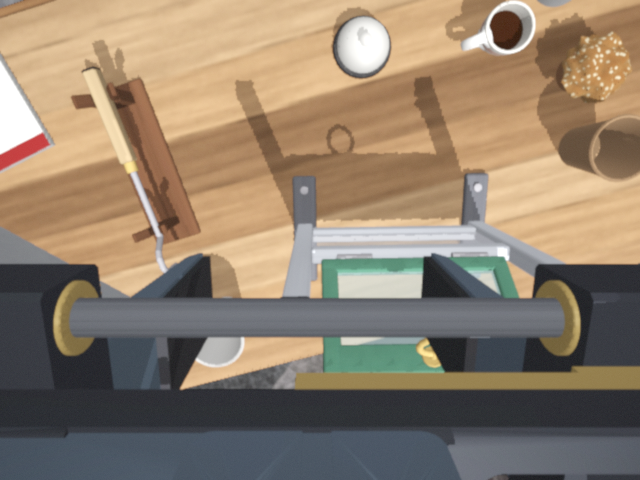

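View pics/w_eye2.png

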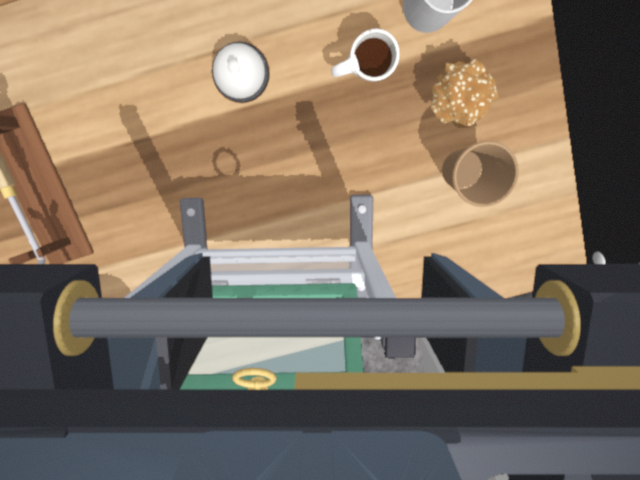

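```bash
python3 -W ignore - <<'E'
from H import *
from bench import arm,vision
def snap(n):
    arm.pause(.3); s=arm.sense(); c=vision.camera("wrist"); cv2.imwrite(f"pics/{n}.png",c["frame"][:,:,::-1])
    np.savez(n+".npz",tcp_pos=s["tcp_pos"],tcp_rot=s["tcp_rot"],**c); print(n,s["tcp_pos"],s["time_s"])
arm.move_to([.60,.20,.43],ori(-11,1)); snap("w_eye3")
arm.move_to([.60,.03,.43],ori(-11,1)); snap("w_eye4")
E
```

```text
w_eye3 [0.59998812 0.20000005 0.43003292] 8.4417
w_eye4 [0.60012173 0.03133531 0.42983918] 9.5083
```

View pics/w_eye3.png

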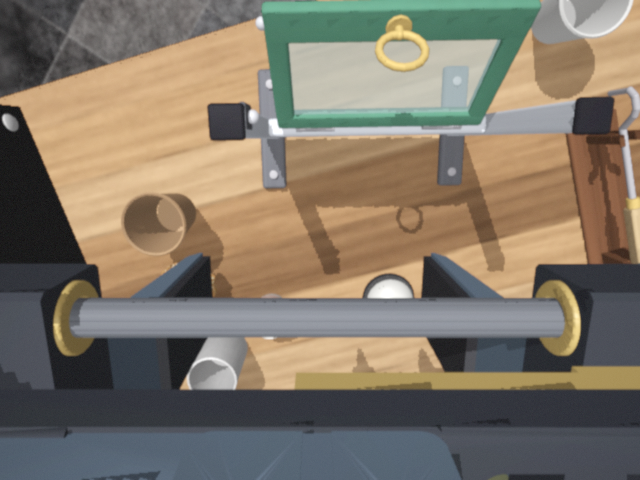

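View pics/w_eye4.png

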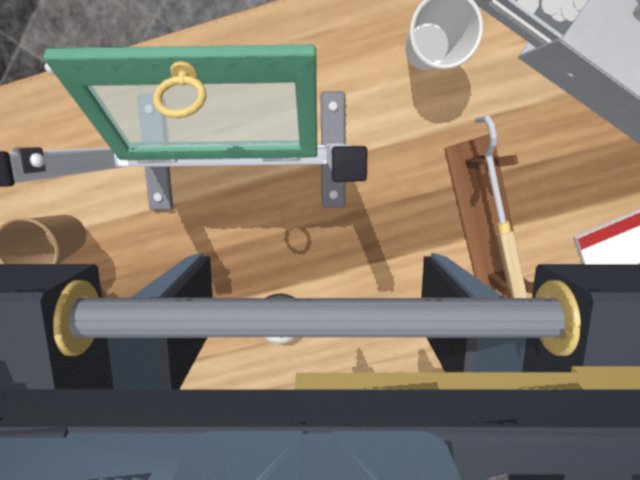

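Both wrist views are clear: the ring sits at about (402,50) and (180,97), the post caps at (229,121)/(593,115) and (350,163), and the rack and pole are on the right. Next I compute poses.

```bash
python3 -W ignore - <<'E'
from H import *
a=load("w_eye3.npz");b=load("w_eye4.npz");t=load("top0.npz");sc=load("scene0.npz")
rs=[];cen=[]
for n,c,(x,y,w,h) in [("3",a,(365,5,75,72)),("4",b,(145,50,70,75)),("t",t,(290,170,25,22)),("s",sc,(260,185,25,14))]:
    f=c["frame"][y:y+h,x:x+w]; hsv=cv2.cvtColor(f,cv2.COLOR_RGB2HSV)
    m=((hsv[...,0]>16)&(hsv[...,0]<32)&(hsv[...,1]>120)).astype(np.uint8)
    if n in"34":
        cs,hi=cv2.findContours(m,cv2.RETR_CCOMP,cv2.CHAIN_APPROX_NONE)
        holes=[k for i,k in enumerate(cs) if hi[0][i][3]>=0]; k=max(holes,key=cv2.contourArea)
        el=cv2.fitEllipse(k); uv=np.array(el[0])+(x,y); print(n,uv,el)
        rs.append(tuple(q if i==0 else q[0] for i,q in enumerate(ray(c,uv,c)))); cen.append(uv)
E_=tri(rs); print("eye",E_,[ (proj(c,E_,c)-u).round(1) for c,u in zip((a,b),cen)], "top/scene proj",proj(t,E_),proj(sc,E_))
# post caps centers at z=.31
def dark(c,box,thr=60):
    x,y,w,h=box; m=(c["frame"][y:y+h,x:x+w].max(2)<thr).astype(np.uint8); n,l,st,ce=cv2.connectedComponentsWithStats(m); i=1+st[1:,4].argmax(); return ce[i]+(x,y),st[i]
for c,box in[(a,(200,92,60,55)),(a,(565,88,55,55)),(b,(325,138,48,50))]:
    uv,st=dark(c,box); print(uv,st,onz(c,uv,.31,c))
# bolts on feet (approx)
for c,l in[(a,[(273,174),(451,171)]),(b,[(157,197),(333,105),(333,195)])]: print(onz(c,l,.012,c).round(4))
# panel plane via depth
for c in(a,b):
    P=cloud(c,c);hsv=cv2.cvtColor(c["frame"],cv2.COLOR_RGB2HSV)
    g=(hsv[...,0]>65)&(hsv[...,0]<90)&(hsv[...,1]>110)&(P[...,2]>.12)&(P[...,2]<.4)
    g=cv2.erode(g.astype(np.uint8),np.ones((5,5)))>0
    Q=P[g]; 
    for _ in range(3):
        m=Q.mean(0);n=np.linalg.svd(Q-m,full_matrices=False)[2][2]; d=np.abs((Q-m)@n);Q=Q[d<max(.003,2*np.median(d))]
    n=n*-np.sign(n[0]); print("panel",len(Q),m,n,"lean",np.arcsin(n[2]),"yaw",np.degrees(np.arctan2(-n[1],-n[0])))
E
```

```text
3 [406.66069794  23.33930397] ((41.66069793701172, 18.339303970336914), (2.516246795654297, 3.521601915359497), 135.0)
4 [192.   71.5] ((47.0, 21.5), (2.1213202476501465, 3.0), 0.0)
eye [0.73258496 0.10311446 0.25741094] [array([[0.2, 1.6]]), array([[-0.4, -1.5]])] top/scene proj [[306.10385435 179.49961818]] [[273.12926968 191.59173002]]
[237.90298507 126.20149254] [ 12  12  33  35 134] [[0.68161022 0.23696779 0.31      ]]
[592.56628352 115.56551724] [   8   10   40   37 1305] [[0.64274759 0.00109833 0.31      ]]
[351.05833333 173.25833333] [  7  10  34  34 120] [[ 0.63606077 -0.00130798  0.31      ]]
[[0.6273 0.2556 0.012 ]
 [0.5835 0.0089 0.012 ]]
[[ 0.6267  0.2565  0.012 ]
 [ 0.7025 -0.0127  0.012 ]
 [ 0.582   0.0094  0.012 ]]Traceback (most recent call last):
  File "<stdin>", line 27, in <module>
IndexError: index 2 is out of bounds for axis 0 with size 0
```

```bash
python3 -W ignore - <<'E'
from H import *
c=load("w_rack.npz");f=c["frame"]
k=f[15:270,285:365,::-1]; cv2.imwrite("pics/rk.png",cv2.resize(k[:, :],None,fx=2.3,fy=2.3))
hsv=cv2.cvtColor(f,cv2.COLOR_RGB2HSV)
m=np.zeros(f.shape[:2],bool);m[130:265,310:345]=1
for r in(35,60,90,120,140,160,200,240,255): print(r,[tuple(map(int,hsv[r,u])) for u in range(316,338,3)])
E
```

```text
35 [(11, 122, 142), (143, 5, 189), (130, 7, 223), (140, 5, 168), (11, 127, 137), (11, 130, 120), (11, 134, 105), (11, 130, 106)]
60 [(10, 119, 62), (135, 9, 176), (126, 6, 220), (130, 8, 185), (9, 107, 62), (11, 121, 63), (11, 128, 133), (12, 130, 143)]
90 [(11, 135, 91), (176, 15, 136), (132, 6, 216), (135, 5, 198), (9, 78, 108), (11, 129, 103), (12, 131, 99), (11, 128, 140)]
120 [(11, 128, 136), (8, 76, 147), (128, 5, 210), (132, 6, 209), (2, 32, 120), (12, 124, 148), (11, 128, 147), (11, 127, 148)]
140 [(15, 127, 145), (22, 112, 228), (22, 106, 247), (22, 108, 247), (22, 112, 227), (20, 124, 173), (12, 123, 145), (11, 128, 146)]
160 [(17, 89, 183), (19, 70, 240), (18, 72, 230), (19, 73, 231), (19, 71, 233), (19, 74, 227), (15, 105, 153), (11, 126, 144)]
200 [(13, 116, 147), (19, 74, 227), (19, 73, 230), (19, 73, 232), (19, 73, 235), (19, 71, 232), (18, 88, 168), (11, 127, 139)]
240 [(16, 103, 149), (19, 77, 209), (18, 73, 228), (19, 73, 228), (19, 72, 233), (18, 71, 235), (18, 81, 199), (16, 100, 150)]
255 [(16, 97, 160), (19, 82, 197), (19, 73, 227), (19, 74, 228), (19, 72, 231), (19, 72, 234), (19, 79, 203), (17, 93, 189)]
```

View pics/rk.png

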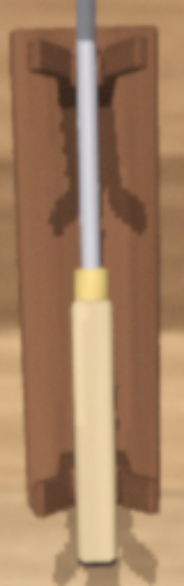

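```bash
python3 -W ignore - <<'E'
from H import *
a=load("w_eye3.npz");b=load("w_eye4.npz");t=load("top0.npz");sc=load("scene0.npz")
rs=[];cen=[]
for n,c,(x,y,w,h) in [("3",a,(370,10,65,65)),("4",b,(147,55,65,66))]:
    f=c["frame"][y:y+h,x:x+w].astype(int)
    m=((f[...,0]-f[...,2]>70)).astype(np.uint8)
    cs,hi=cv2.findContours(m,cv2.RETR_CCOMP,cv2.CHAIN_APPROX_NONE)
    cv2.imwrite(f"pics/m{n}.png",cv2.resize(np.hstack([f.astype(np.uint8)[:,:,::-1],np.repeat(m[...,None]*255,3,2)]),None,fx=4,fy=4))
    holes=[k for i,k in enumerate(cs) if hi[0][i][3]>=0 and len(k)>5]; k=max(holes,key=cv2.contourArea)
    el=cv2.fitEllipse(k); uv=np.array(el[0])+(x,y); print(n,uv,el)
    p,d=ray(c,uv,c); rs.append((p,d[0])); cen.append(uv)
E_=tri(rs); print("eye",E_,[ (proj(c,E_,c)-u).round(1) for c,u in zip((a,b),cen)], "top/scene proj",proj(t,E_),proj(sc,E_))
def dark(c,box,thr=75):
    x,y,w,h=box; m=(c["frame"][y:y+h,x:x+w].max(2)<thr).astype(np.uint8); n,l,st,ce=cv2.connectedComponentsWithStats(m); i=1+st[1:,4].argmax(); return ce[i]+(x,y),st[i]
for c,box in[(a,(200,92,50,55)),(a,(565,88,55,55)),(b,(325,138,48,50))]:
    uv,st=dark(c,box); print(uv,st,onz(c,uv,.31,c))
# panel top corners, stereo: near-face top edge
c=a
for c in(a,b,t):
    P=cloud(c,c if 'mount' in c else None);f=c["frame"].astype(int)
    g=(f[...,1]-f[...,0]>30)&(P[...,2]>.1)&(P[...,2]<.4)&(P[...,0]>.5); print(g.sum())
    g=cv2.erode(g.astype(np.uint8),np.ones((3,3)))>0
    Q=P[g]
    if len(Q)<20: continue
    for _ in range(3):
        m=Q.mean(0);n=np.linalg.svd(Q-m,full_matrices=False)[2][2]; d=np.abs((Q-m)@n);Q=Q[d<max(.003,2*np.median(d))]
    n=n*-np.sign(n[0]); print("panel",len(Q),m,n,"lean",np.arcsin(n[2]),"yaw",np.degrees(np.arctan2(-n[1],-n[0])))
# rack
c=load("w_rack.npz");f=c["frame"].astype(int)
hs=cv2.cvtColor(c["frame"],cv2.COLOR_RGB2HSV)
def axis(rows,pred,z):
    pts=[]
    for r in rows:
        u=[x for x in range(310,345) if pred(f[r,x],hs[r,x])]; pts.append((np.mean(u),r))
    P=onz(c,pts,z,c)[:,:2]; m=P.mean(0); v=np.linalg.svd(P-m)[2][0]; v*=np.sign(v[0]); return m,v,np.degrees(np.arctan2(v[1],v[0])),[min(u),max(u)]
h=axis(range(152,252,4),lambda p,q:q[2]>205 and q[1]<100,.073); print("handle",h)
r=axis(range(35,125,5),lambda p,q:q[1]<40 and q[2]>130,.068); print("rod",r)
col=[ (rr,tuple(hs[rr,326]),tuple(f[rr,326])) for rr in list(range(128,152,1))+list(range(254,266))]
for x in col: print(x[0],*map(int,x[1]))
# rack base corners in raw px (base top z=.008), edges
for r in(40,100,150,215): print(r,[ (u,int(hs[r,u,0]),int(hs[r,u,1]),int(hs[r,u,2])) for u in list(range(286,300,2))+list(range(346,360,2))])
E
```

```text
3 [401.57558823  50.33223343] ((31.57558822631836, 40.33223342895508), (25.254026412963867, 39.672977447509766), 97.14302825927734)
4 [178.89396286  96.21104431] ((31.893962860107422, 41.21104431152344), (26.70475959777832, 39.1007080078125), 76.21159362792969)
eye [0.71327944 0.11318299 0.27341683] [array([[-0. , -0.1]]), array([[0. , 0.1]])] top/scene proj [[302.32725157 184.88121712]] [[273.10634634 192.59891161]]
[226.72156197 121.72580645] [   8   12   37   36 1178] [[0.68589162 0.2436899  0.31      ]]
[592.99053857 115.90393013] [   7    9   46   38 1374] [[0.64247175 0.00082637 0.31      ]]
[348.77845884 163.62784588] [   7    9   35   35 1142] [[ 0.64285425 -0.00088338  0.31      ]]
15758
panel 12479 [0.7181551  0.11262852 0.23727774] [-0.77168144  0.13724719  0.62102412] lean 0.6700486548271853 yaw -10.084871749645941
14072
panel 10537 [0.71782507 0.11092941 0.2370404 ] [-0.7712129   0.137739    0.62149708] lean 0.6706522267511259 yaw -10.126285482417307
1160
panel 551 [0.71575154 0.11106278 0.23506147] [-0.77248673  0.13829436  0.61978941] lean 0.6684743333287928 yaw -10.14
[... 1250 characters left out ...]
34), (350, 12, 133, 134), (352, 11, 125, 124), (354, 14, 117, 146), (356, 14, 110, 169), (358, 15, 110, 169)]
150 [(286, 14, 122, 144), (288, 13, 123, 143), (290, 14, 122, 142), (292, 13, 116, 139), (294, 11, 124, 134), (296, 12, 124, 150), (298, 12, 128, 151), (346, 12, 128, 134), (348, 11, 128, 133), (350, 12, 128, 132), (352, 12, 126, 125), (354, 13, 122, 121), (356, 14, 122, 146), (358, 14, 121, 146)]
215 [(286, 16, 96, 212), (288, 16, 98, 213), (290, 16, 97, 212), (292, 16, 97, 214), (294, 17, 96, 213), (296, 14, 115, 159), (298, 12, 127, 150), (346, 11, 129, 134), (348, 11, 130, 133), (350, 11, 128, 137), (352, 11, 130, 133), (354, 15, 117, 150), (356, 16, 95, 212), (358, 16, 99, 212)]
```

View pics/m3.png

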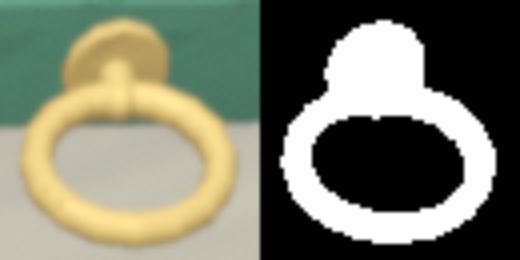

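View pics/m4.png

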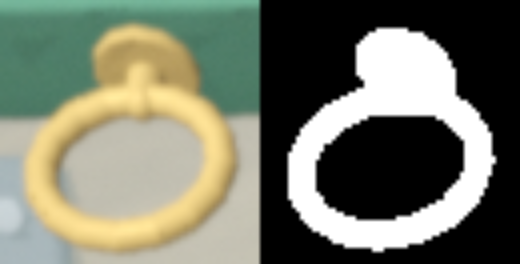

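```bash
python3 -W ignore - <<'E'
from H import *
c=load("w_rack.npz")
P=onz(c,[(326,131),(326,145.5),(327,258.8)],.073,c); print(P.round(4), np.linalg.norm(P[1]-P[2]),np.linalg.norm(P[0]-P[2]))
for p in P: print((p[:2]-[.444,-.21028])@[.9942,.1076])
# rack base edges z .008: left/right mid & ends
L=[(289.5,40),(291.3,100),(293.5,150),(295.8,215)];Rr=[(353.3,40),(353.8,100),(354.8,150),(354.3,215)]
A=onz(c,L,.008,c);B=onz(c,Rr,.008,c);print(A.round(4),B.round(4))
f=c["frame"].astype(int)
hs=cv2.cvtColor(c["frame"],cv2.COLOR_RGB2HSV)
for u in(300,345): print(u,[(r,int(hs[r,u,1]),int(hs[r,u,2])) for r in list(range(22,36))+list(range(228,244))])
E
```

```text
[[ 0.512  -0.2048  0.073 ]
 [ 0.4982 -0.2061  0.073 ]
 [ 0.3829 -0.2177  0.073 ]] 0.11597467333287041 0.12977901021886354
0.06818650055778444
0.054383438710839525
-0.06158874870364621
[[ 0.6041 -0.1585  0.008 ]
 [ 0.543  -0.1649  0.008 ]
 [ 0.4891 -0.1713  0.008 ]
 [ 0.4144 -0.1795  0.008 ]] [[ 0.6099 -0.2268  0.008 ]
 [ 0.5489 -0.2339  0.008 ]
 [ 0.4951 -0.2408  0.008 ]
 [ 0.4203 -0.2483  0.008 ]]
300 [(22, 111, 186), (23, 110, 187), (24, 110, 188), (25, 109, 188), (26, 111, 177), (27, 118, 156), (28, 128, 139), (29, 129, 140), (30, 128, 141), (31, 128, 137), (32, 125, 133), (33, 129, 130), (34, 128, 132), (35, 126, 132), (228, 127, 129), (229, 125, 129), (230, 125, 131), (231, 125, 129), (232, 131, 132), (233, 129, 130), (234, 128, 131), (235, 126, 127), (236, 122, 130), (237, 124, 132), (238, 114, 145), (239, 102, 170), (240, 96, 192), (241, 94, 199), (242, 94, 198), (243, 92, 200)]
345 [(22, 114, 183), (23, 110, 185), (24, 111, 182), (25, 113, 172), (26, 124, 148), (27, 129, 136), (28, 130, 135), (29, 128, 134), (30, 126, 128), (31, 131, 123), (32, 131, 121), (33, 125, 124), (34, 130, 124), (35, 131, 125), (228, 125, 116), (229, 131, 115), (230, 130, 114), (231, 125, 114), (232, 129, 113), (233, 129, 113), (234, 129, 113), (235, 122, 115), (236, 117, 122), (237, 109, 159), (238, 93, 195), (239, 92, 203), (240, 93, 203), (241, 90, 205), (242, 90, 207), (243, 90, 206)]
```

```bash
python3 -W ignore - <<'E'
from H import *
c=load("w_rack.npz");b=load("w_eye4.npz")
d=np.array([.9942,.1076]);o=np.array([.444,-.21028])
s=lambda P:((P[:,:2]-o)@d).round(4)
print("front edge",s(onz(c,[(300,27),(345,25.7)],.008,c)),"rear",s(onz(c,[(300,238.5),(345,237)],.008,c)))
nrm=np.array([-d[1],d[0]])
A=onz(c,[(291.3,100),(293.5,150),(353.8,100),(354.8,150)],.008,c);print("lat base edges",((A[:,:2]-o)@nrm).round(4))
k=b["frame"][105:170,465:520,::-1];cv2.imwrite("pics/hk.png",cv2.resize(k,None,fx=9,fy=9,interpolation=cv2.INTER_CUBIC))
f=b["frame"][225:300,480:540,::-1];cv2.imwrite("pics/hk2.png",cv2.resize(f,None,fx=8,fy=8,interpolation=cv2.INTER_CUBIC))
E
```

```text
front edge [0.1772 0.1775] rear [-0.0548 -0.0542]
lat base edges [ 0.0345  0.0339 -0.0348 -0.0359]
```

View pics/hk.png

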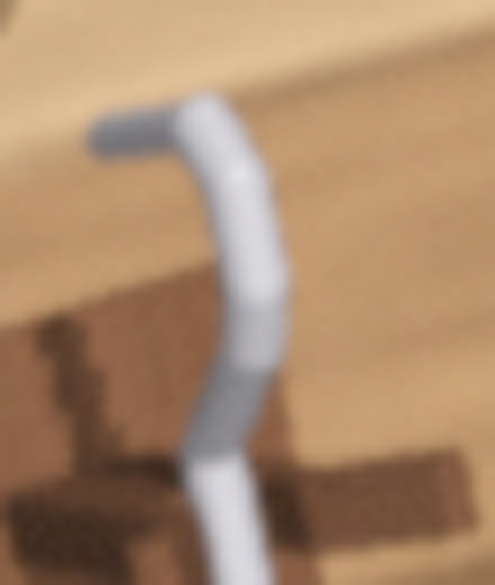

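```bash
python3 -W ignore - <<'E'
from H import *
b=load("w_eye4.npz")
d=np.array([.9942,.1076]);o=np.array([.444,-.21028]);nr=np.array([-d[1],d[0]])
for uv,z in[((487.3,118),.097),((476.3,120.3),.049)]:
    P=onz(b,[uv],z,b)[0]; print(P,(P[:2]-o)@d-.185,(P[:2]-o)@nr)
E
```

```text
[ 0.64855338 -0.18267588  0.097     ] 0.021337172373922297 0.005434077121401112
[ 0.64691823 -0.18772352  0.049     ] 0.01916838643342117 0.0005916512025069369
```

```bash
python3 -W ignore - <<'E'
from H import *
from bench import arm,vision
O=ori(6.3,1)
arm.move_to([.4654,-.208,.30],O)
arm.move_l([.4654,-.208,.10],feed=.2)
print(arm.move_l([.4654,-.208,.045],feed=.1,force_limit=15))
s0=arm.sense();arm.grip(0.0);arm.pause(.2);s=arm.sense();print(s["width"]*91,s["tcp_pos"],s["contact_force"]-s0["contact_force"],s["time_s"])
arm.move_l([.4654,-.208,.145],feed=.1,force_limit=25)
s=arm.sense();print(s["tcp_pos"],s["contact_force"],s["wrist_torque"],s["width"]*91)
for n in("top","scene"):
    c=vision.camera(n);np.savez(n+"1.npz",**c);cv2.imwrite(f"pics/{n}1.png",c["frame"][:,:,::-1])
E
```

```text
False
17.63066609801281 [ 0.46536399 -0.20797269  0.04498336] [ 0.51547924  0.76400953 -0.08108896] 13.875
[ 0.46491531 -0.20776991  0.14433862] [-0.33455274 -0.17337039 -1.30222305] [ 0.0044582  -0.00935036 -0.02937941] 17.173175687321596
```

View pics/scene1.png

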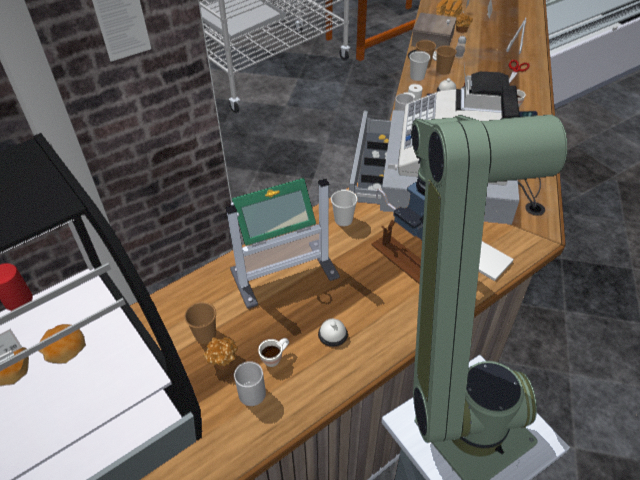

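```bash
python3 -W ignore - <<'E'
from H import *
from bench import arm,vision
arm.move_l([.4654,-.208,.351],feed=.2)
eye=np.array([.7133,.1132]);u=np.array([np.cos(np.radians(-10.15)),np.sin(np.radians(-10.15))])
g=eye-.185*u
arm.move_l([*g,.351],attitude=ori(-10.15,1),feed=.2)
arm.pause(.2)
s=arm.sense();print(g,s["tcp_pos"],s["time_s"],s["joints"].round(1))
for n in("top","scene"):
    c=vision.camera(n);np.savez(n+"2.npz",**c);cv2.imwrite(f"pics/{n}2.png",c["frame"][:,:,::-1])
    tip=np.array([*eye,.370-.016]);top=np.array([*eye,.370+.031])
    print(n,proj(c,tip),proj(c,top),"eye",proj(c,[.7133,.1132,.2734]))
    x,y=proj(c,top)[0].astype(int);w,h=80,60
    f=c["frame"][y-30:y+30,x-40:x+40,::-1];print("crop",x-40,y-30);cv2.imwrite(f"pics/{n}2c.png",cv2.resize(f,None,fx=9,fy=9,interpolation=cv2.INTER_CUBIC))
E
```

```text
[0.53119529 0.14580177] [0.53118136 0.14531358 0.35113457] 18.4583 [ 14.1  13.1  77.6  -0.   89.3 114.3]
top [[300.55437473 177.00128667]] [[299.417025   171.93256563]] eye [[302.32128274 184.87570168]]
crop 259 141
scene [[270.96938952 168.9233445 ]] [[269.64905692 154.23103972]] eye [[273.09726064 192.60171984]]
crop 229 124
```

View pics/top2c.png

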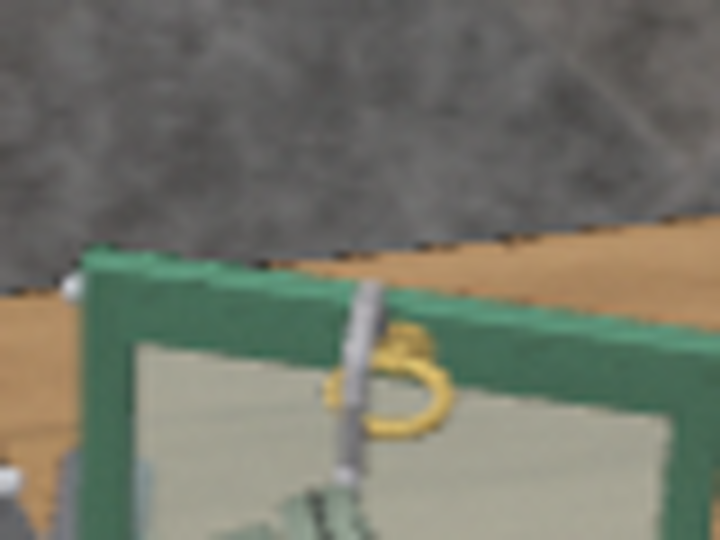

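View pics/scene2c.png

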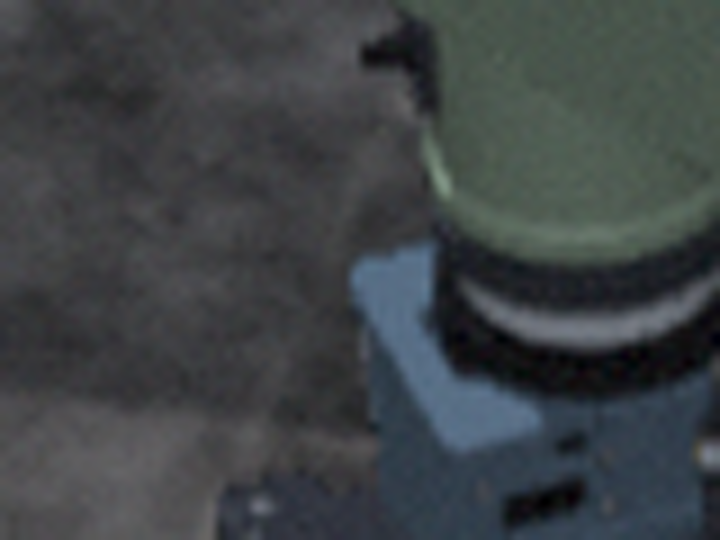

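```bash
python3 -W ignore - <<'E'
from H import *
c=load("top2.npz")
for r in range(168,184): print(r,[tuple(map(int,c["frame"][r,x])) for x in range(296,304)])
u=np.array([np.cos(np.radians(-10.15)),np.sin(np.radians(-10.15))]);g=np.array([.5312,.1453])
for x,z in[(.1885,.031),(.185,.031),(.170,.035),(.155,.031),(.140,.004)]: print(x,proj(c,[*(g+x*u),.370+z]))
P=cloud(c);print(P[172:178,300].round(3))
E
```

```text
168 [(100, 98, 98), (102, 101, 100), (97, 96, 96), (102, 101, 101), (106, 104, 104), (105, 105, 104), (103, 102, 103), (102, 102, 101)]
169 [(80, 75, 70), (89, 72, 58), (123, 98, 74), (115, 91, 70), (129, 103, 77), (161, 128, 93), (173, 139, 103), (172, 138, 102)]
170 [(170, 136, 98), (170, 136, 98), (173, 138, 99), (174, 139, 101), (175, 140, 101), (179, 142, 104), (179, 144, 105), (178, 144, 103)]
171 [(169, 136, 97), (180, 144, 103), (181, 145, 105), (180, 144, 104), (181, 146, 106), (180, 144, 105), (180, 145, 104), (182, 146, 106)]
172 [(105, 149, 122), (107, 154, 124), (124, 146, 120), (167, 161, 150), (171, 159, 151), (161, 144, 121), (156, 132, 97), (171, 137, 98)]
173 [(94, 148, 122), (92, 146, 121), (125, 148, 137), (160, 162, 162), (158, 155, 158), (121, 130, 124), (97, 135, 110), (100, 141, 114)]
174 [(85, 134, 110), (89, 142, 116), (148, 159, 155), (164, 163, 166), (148, 147, 151), (111, 124, 117), (89, 137, 114), (92, 147, 120)]
175 [(72, 113, 91), (76, 111, 93), (158, 162, 162), (179, 177, 181), (151, 149, 153), (101, 104, 103), (73, 102, 88), (76, 118, 96)]
176 [(68, 
[... 683 characters left out ...]
(150, 151, 149), (169, 167, 171), (147, 146, 150), (168, 148, 107), (186, 160, 91), (201, 174, 100), (194, 167, 95)]
182 [(169, 151, 104), (169, 159, 147), (153, 152, 156), (121, 124, 124), (110, 110, 90), (104, 110, 80), (125, 120, 77), (130, 119, 73)]
183 [(179, 159, 105), (158, 152, 146), (151, 149, 154), (128, 127, 127), (147, 146, 135), (160, 160, 145), (145, 145, 131), (136, 139, 123)]
0.1885 [[299.83603885 170.58045141]]
0.185 [[299.61752063 171.92431979]]
0.17 [[298.57561431 177.26468478]]
0.155 [[297.7373137  183.48743172]]
0.14 [[297.51622429 191.89668568]]
[[0.715 0.112 0.394]
 [0.712 0.112 0.397]
 [0.708 0.112 0.399]
 [0.705 0.112 0.403]
 [0.704 0.112 0.397]
 [0.7   0.112 0.4  ]]
```

```bash
python3 -W ignore - <<'E'
from H import *
from bench import arm,vision
eye=np.array([.7133,.1132]);u=np.array([np.cos(np.radians(-10.15)),np.sin(np.radians(-10.15))])
g=eye-.1825*u
arm.move_l([*g,.351],feed=.1)
print(arm.move_l([*g,.295],feed=.08,force_limit=6))
print(arm.move_l([*g,.257],feed=.03,force_limit=4))
arm.pause(.2)
s=arm.sense();print(g,s["tcp_pos"],s["time_s"],s["contact_force"])
for n in("top","scene"):
    c=vision.camera(n);np.savez(n+"3.npz",**c)
    tip=np.array([*eye,.276])
    x,y=proj(c,tip)[0].astype(int)
    f=c["frame"][y-35:y+35,x-45:x+45,::-1];cv2.imwrite(f"pics/{n}3c.png",cv2.resize(f,None,fx=8,fy=8,interpolation=cv2.INTER_CUBIC))
E
```

```text
False
False
[0.53365617 0.14536121] [0.53369607 0.14535899 0.25711483] 21.275 [ 0.60470289  0.78110796 -2.23368998]
```

View pics/top3c.png

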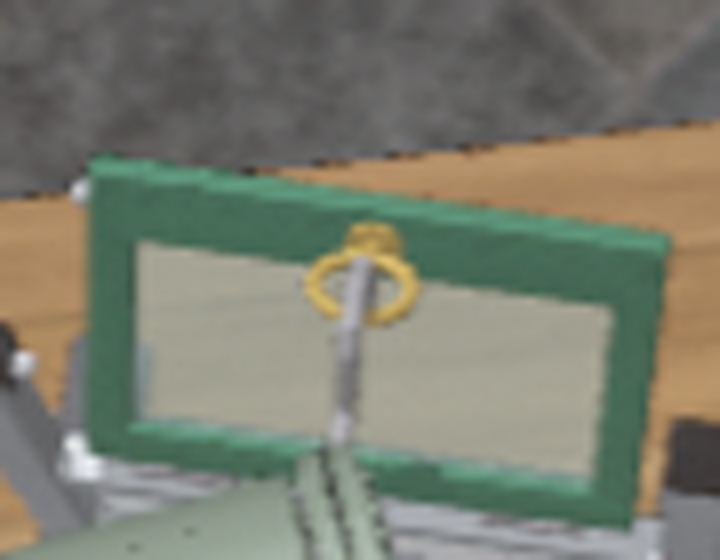

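View pics/scene3c.png

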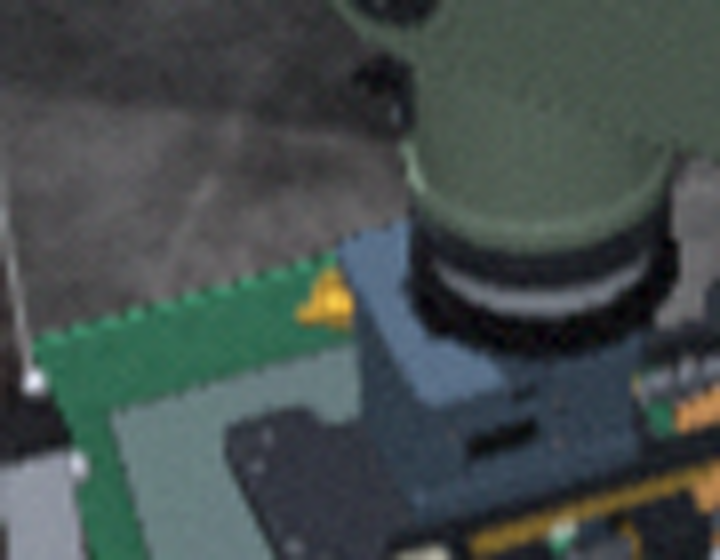

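```bash
python3 -W ignore - <<'E'
from H import *
from bench import arm,vision
u=np.array([np.cos(np.radians(-10.15)),np.sin(np.radians(-10.15))])
g=np.array([.53366,.14536])
f0=arm.sense()["contact_force"]
def rep(tag):
    s=arm.sense();d=(s["contact_force"]-f0);print(tag,"d%.4f"%((g-s["tcp_pos"][:2])@u),"Fpull %.2f Flat %.2f Fz %.2f"%(d[:2]@u,d[0]*-u[1]+d[1]*u[0],d[2]),"t",round(s["time_s"],2))
for d in(.02,.04,.06): 
    h=arm.move_l([*(g-d*u),.257],feed=.04,force_limit=8);rep(h)
c=vision.camera("top");np.savez("top4.npz",**c);cv2.imwrite("pics/top4c.png",cv2.resize(c["frame"][150:250,240:360,::-1],None,fx=6,fy=6))
np.save("f0.npy",f0)
E
```

```text
False d0.0201 Fpull 0.92 Flat 0.50 Fz 0.96 t 22.02
False d0.0411 Fpull -0.75 Flat -0.34 Fz -0.66 t 22.68
False d0.0606 Fpull -0.96 Flat 0.17 Fz -0.66 t 23.32
```

View pics/top4c.png

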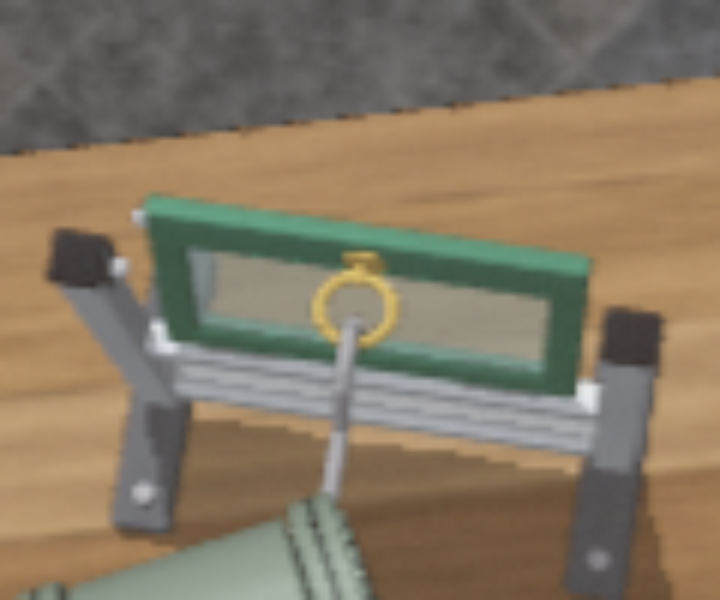

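```bash
python3 -W ignore - <<'E'
from H import *
from bench import arm,vision
u=np.array([np.cos(np.radians(-10.15)),np.sin(np.radians(-10.15))])
g=np.array([.53366,.14536]);f0=np.load("f0.npy")
def rep(tag):
    F=[];
    for _ in range(4): s=arm.sense();F.append(s["contact_force"]-f0);arm.pause(.02)
    d=np.mean(F,0);print(tag,"d%.4f"%((g-s["tcp_pos"][:2])@u),"F %.2f lat %.2f z %.2f"%(d[:2]@u,d[0]*-u[1]+d[1]*u[0],d[2]),"t",round(s["time_s"],2));return d[:2]@u
d=.0606
while d<.1:
    d+=.002 if d<.078 else .001
    h=arm.move_l([*(g-d*u),.257],feed=.012,force_limit=10);F=rep((round(d,4),h))
    if F>8.5: break
np.save("d.npy",d)
c=vision.camera("top");cv2.imwrite("pics/top5c.png",cv2.resize(c["frame"][150:250,240:360,::-1],None,fx=6,fy=6))
E
```

```text
(0.0626, False) d0.0624 F 1.67 lat -0.71 z -1.26 t 23.79
(0.0646, False) d0.0648 F 1.19 lat -0.22 z -1.45 t 24.18
(0.0666, False) d0.0668 F 0.93 lat -0.37 z -1.17 t 24.56
(0.0686, False) d0.0688 F 0.93 lat -0.32 z -1.44 t 24.94
(0.0706, False) d0.0707 F 1.08 lat 0.24 z -1.49 t 25.32
(0.0726, False) d0.0727 F 0.82 lat -0.08 z -0.85 t 25.71
(0.0746, False) d0.0747 F 1.16 lat 0.46 z -1.41 t 26.09
(0.0766, False) d0.0768 F 1.05 lat 0.45 z -1.32 t 26.48
(0.0786, False) d0.0788 F 0.75 lat 0.45 z -1.65 t 26.86
(0.0796, False) d0.0797 F 1.32 lat 0.39 z -1.39 t 27.18
(0.0806, False) d0.0806 F 1.25 lat 0.39 z -0.98 t 27.49
(0.0816, False) d0.0816 F 1.14 lat 0.24 z -1.93 t 27.81
(0.0826, False) d0.0822 F 3.35 lat 0.24 z -2.00 t 28.12
(0.0836, False) d0.0826 F 5.16 lat -0.10 z -2.64 t 28.44
(0.0846, False) d0.0828 F 6.78 lat -0.27 z -2.17 t 28.76
(0.0856, False) d0.0833 F 8.22 lat 0.33 z -2.43 t 29.07
(0.0866, False) d0.0835 F 9.58 lat -0.30 z -2.20 t 29.39
```

View pics/top5c.png

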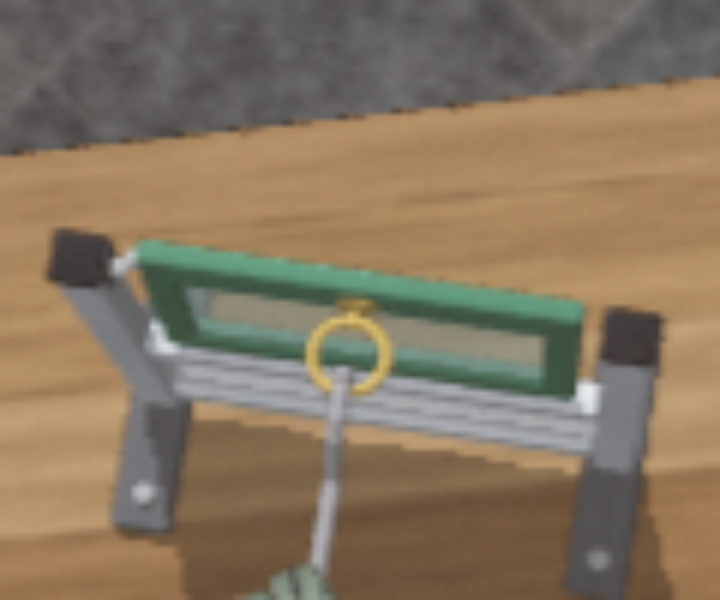

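```bash
python3 -W ignore - <<'E'
from H import *
from bench import arm,vision
u=np.array([np.cos(np.radians(-10.15)),np.sin(np.radians(-10.15))])
g=np.array([.53366,.14536]);f0=np.load("f0.npy")
def rep(tag):
    F=[];
    for _ in range(4): s=arm.sense();F.append(s["contact_force"]-f0);arm.pause(.02)
    d=np.mean(F,0);p=(g-s["tcp_pos"][:2])@u;print(tag,"d%.4f"%p,"F %.2f lat %.2f z %.2f"%(d[:2]@u,d[0]*-u[1]+d[1]*u[0],d[2]),"t",round(s["time_s"],2));return d[:2]@u,p
d=float(np.load("d.npy"))
while d<.104:
    d+=.0007
    h=arm.move_l([*(g-d*u),.257],feed=.012,force_limit=6);F,p=rep((round(d,4),h))
    if F>14.5 or p>.0875: break
np.save("d.npy",d)
E
```

```text
(0.0873, False) d0.0841 F 10.18 lat -0.12 z -2.29 t 29.76
(0.088, False) d0.0852 F 8.99 lat -0.24 z -2.30 t 30.07
(0.0887, False) d0.0867 F 6.51 lat 0.37 z -1.64 t 30.39
(0.0894, False) d0.0878 F 6.01 lat 0.40 z -2.05 t 30.71
```

```bash
python3 -W ignore - <<'E'
from H import *
from bench import arm,vision
u=np.array([np.cos(np.radians(-10.15)),np.sin(np.radians(-10.15))])
g=np.array([.53366,.14536]);f0=np.load("f0.npy")
def rep(tag,n=4):
    F=[];
    for _ in range(n): s=arm.sense();F.append(s["contact_force"]-f0);arm.pause(.02)
    d=np.mean(F,0);p=(g-s["tcp_pos"][:2])@u;print(tag,"d%.4f"%p,"F %.2f lat %.2f z %.2f"%(d[:2]@u,d[0]*-u[1]+d[1]*u[0],d[2]),"t",round(s["time_s"],2));return d[:2]@u,p
d=float(np.load("d.npy"))
while d<.108:
    d+=.0008
    h=arm.move_l([*(g-d*u),.257],feed=.012,force_limit=6);F,p=rep((round(d,4),h))
    if F>11.5: break
np.save("d.npy",d)
rep("hold",10)
c=vision.camera("top");np.savez("top6.npz",**c);cv2.imwrite("pics/top6c.png",cv2.resize(c["frame"][150:250,240:360,::-1],None,fx=6,fy=6))
E
```

```text
(0.0902, False) d0.0893 F 4.73 lat -0.01 z -1.90 t 31.02
(0.091, False) d0.0907 F 3.52 lat 0.53 z -1.42 t 31.34
(0.0918, False) d0.0924 F 1.97 lat 0.51 z -2.24 t 31.66
(0.0926, False) d0.0930 F 0.50 lat 0.42 z -1.71 t 31.98
(0.0934, False) d0.0935 F 1.21 lat 0.28 z -1.54 t 32.29
(0.0942, False) d0.0936 F 4.39 lat 0.33 z -2.15 t 32.61
(0.095, False) d0.0937 F 6.04 lat 0.02 z -2.83 t 32.92
(0.0958, False) d0.0938 F 7.54 lat 0.01 z -2.96 t 33.24
(0.0966, False) d0.0939 F 8.50 lat -0.20 z -2.98 t 33.56
(0.0974, False) d0.0940 F 10.56 lat -0.46 z -2.31 t 33.88
(0.0982, False) d0.0941 F 12.39 lat -0.01 z -2.48 t 34.19
hold d0.0940 F 12.24 lat -0.08 z -2.79 t 34.36
```

View pics/top6c.png

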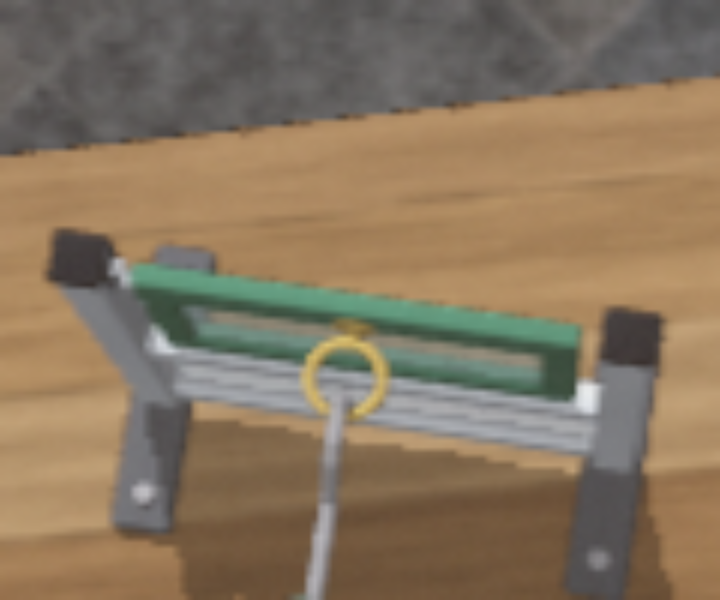

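```bash
python3 -W ignore - <<'E'
from H import *
from bench import arm,vision
u=np.array([np.cos(np.radians(-10.15)),np.sin(np.radians(-10.15))])
g=np.array([.53366,.14536]);f0=np.load("f0.npy")
for i in range(6):
    arm.pause(.2); s=arm.sense();print(round(((s["contact_force"]-f0)[:2])@u,2),end=" ")
print(s["time_s"])
arm.move_l([*(g-.083*u),.257],feed=.02,force_limit=16)
arm.pause(.2);s=arm.sense();print((s["contact_force"]-f0),(g-s["tcp_pos"][:2])@u)
print(arm.move_l([*(g-.083*u),.290],feed=.03,force_limit=4))
s=arm.sense();print((s["contact_force"]-f0))
print(arm.move_l([*(g-.083*u),.351],feed=.08,force_limit=6))
arm.pause(.2);s=arm.sense();print(s["tcp_pos"],s["width"]*91,s["time_s"])
c=vision.camera("top");np.savez("top7.npz",**c);cv2.imwrite("pics/top7c.png",cv2.resize(c["frame"][150:250,240:360,::-1],None,fx=6,fy=6))
E
```

```text
11.84 11.91 12.39 12.72 11.46 11.66 35.625
[-0.63202552 -0.08688651 -0.12793681] 0.08311630528580806
False
[-0.62349197 -0.32403373 -1.38352653]
False
[0.45176774 0.15991864 0.35048295] 17.860343994805266 39.1
```

View pics/top7c.png

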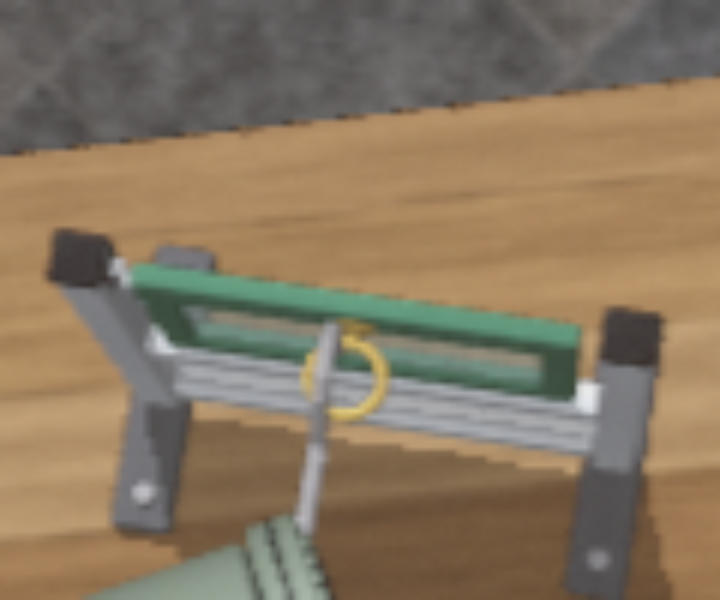

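```bash
python3 -W ignore - <<'E'
from H import *
from bench import arm,vision
O=ori(6.3,1)
arm.move_l([.4654,-.208,.351],attitude=O,feed=.2)
arm.move_l([.4654,-.208,.16],feed=.15)
arm.pause(.3);s=arm.sense();print(s["tcp_pos"],s["time_s"])
c=vision.camera("top");np.savez("top8.npz",**c)
d=np.array([np.cos(np.radians(6.3)),np.sin(np.radians(6.3))]);p=np.array([.4654,-.208])
for x,z in[(.185,.031),(.155,.031),(.135,.004),(.06,.004)]:print(x,proj(c,[*(p+(x-.0025)*d),.179+z]))
cv2.imwrite("pics/top8c.png",cv2.resize(c["frame"][190:290,370:450,::-1],None,fx=6,fy=6,interpolation=cv2.INTER_CUBIC))
c=vision.camera("scene");cv2.imwrite("pics/scene8c.png",cv2.resize(c["frame"][130:290,340:500,::-1],None,fx=4,fy=4,interpolation=cv2.INTER_CUBIC)[:600])
for x,z in[(.185,-.016),(.185,.031),(.155,.031),(.135,.004),(.06,.004)]:print(x,(proj(c,[*(p+(x-.0025)*d),.179+z])-[340,130])*4)
E
```

```text
[ 0.46555328 -0.20806256  0.16035344] 42.8667
0.185 [[409.45987581 209.86705823]]
0.155 [[411.17583691 220.10940966]]
0.135 [[410.76902213 228.5395784 ]]
0.06 [[415.02986938 254.05735728]]
0.185 [[149.7623856  258.98246487]]
0.185 [[153.93727819 209.69204558]]
0.155 [[183.42826839 231.40374519]]
0.135 [[200.35603417 274.68712659]]
0.06 [[276.56889303 331.54233774]]
```

View pics/top8c.png

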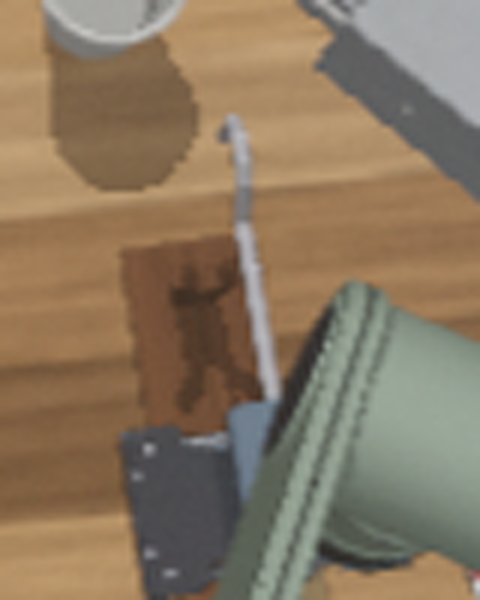

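View pics/scene8c.png

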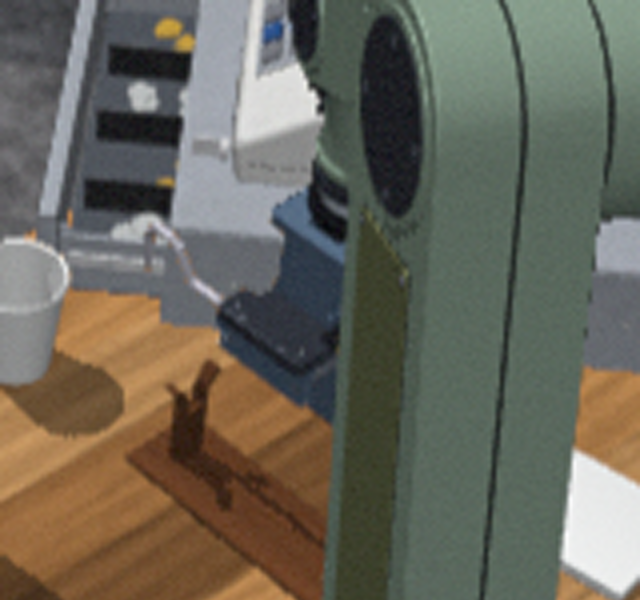

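```bash
python3 -W ignore - <<'E'
from H import *
c=load("scene1.npz")
d=np.array([np.cos(np.radians(6.3)),np.sin(np.radians(6.3))]);p=np.array([.4654,-.208])
q=np.array([.4702,-.2074]);n=np.array([-d[1],d[0]])
for z0 in(.1635,):
  for x,z in[(.185,-.016),(.185,.031),(.155,.031),(.135,.004),(.06,.004)]:print(x,(proj(c,[*(p+(x-.0025)*d),z0+z])-[340,130])*4)
print("base corners front",[((proj(c,[*(q+.15*d+w*n),.008])-[340,130])*4).round() for w in(-.035,.035)])
cv2.imwrite("pics/scene1c.png",cv2.resize(c["frame"][130:290,340:500,::-1],None,fx=4,fy=4,interpolation=cv2.INTER_CUBIC)[:600])
E
```

```text
0.185 [[148.42236314 274.80329546]]
0.185 [[152.54152226 226.17088746]]
0.155 [[181.8179331 247.8899346]]
0.135 [[198.6397084  290.78756187]]
0.06 [[274.28128939 347.63446681]]
base corners front [array([[195., 407.]]), array([[128., 450.]])]
```

View pics/scene1c.png

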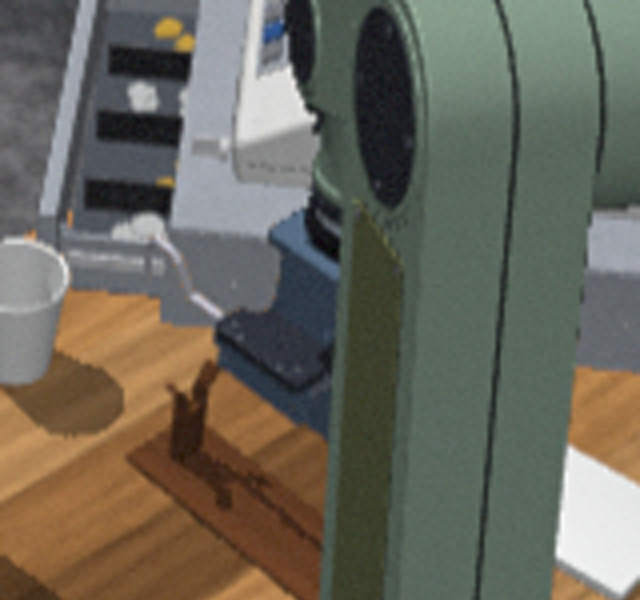

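```bash
python3 -W ignore - <<'E'
from H import *
from bench import arm,vision
print(arm.move_l([.4654,-.208,.085],feed=.1,force_limit=6))
h=arm.move_l([.4654,-.208,.0455],feed=.03,force_limit=6)
arm.pause(.2);s=arm.sense();print(h,s["tcp_pos"],s["contact_force"],s["wrist_torque"],s["time_s"])
c=vision.camera("top");cv2.imwrite("pics/top9c.png",cv2.resize(c["frame"][190:310,370:450,::-1],None,fx=5,fy=5,interpolation=cv2.INTER_CUBIC))
E
```

```text
False
False [ 0.46552531 -0.20807385  0.04564438] [-1.24057686  0.64783655  2.61613118] [ 0.0714372  -0.15459019  0.02453534] 45.5333
```

View pics/top9c.png

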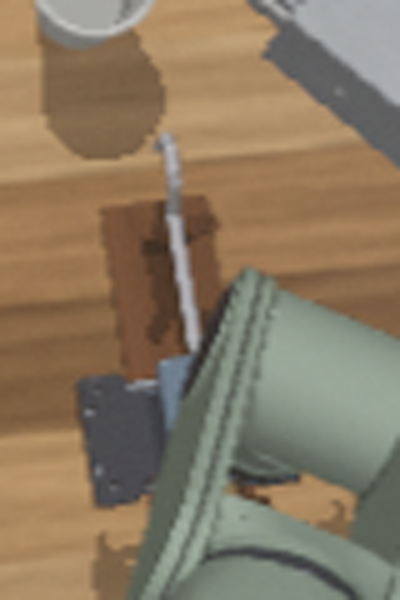

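The rod lies in the front fork, and there is a slight upward reaction (about 4 N), so the pole is resting. Now I release.

```bash
python3 -W ignore - <<'E'
from H import *
from bench import arm,vision
arm.grip(0.7); arm.pause(.3)
arm.move_l([.4654,-.208,.14],feed=.1,force_limit=8)
arm.move_l([.4654,-.208,.32],feed=.2)
arm.move_to([.42,-.2,.34],ori(6.3,1)); arm.pause(.4)
s=arm.sense();print(s["time_s"],s["tcp_pos"],s["contact_force"])
c=vision.camera("wrist");np.savez("w_end.npz",tcp_pos=s["tcp_pos"],tcp_rot=s["tcp_rot"],**c);cv2.imwrite("pics/w_end.png",c["frame"][:,:,::-1])
c=vision.camera("top");np.savez("top10.npz",**c);cv2.imwrite("pics/top10.png",c["frame"][:,:,::-1])
E
```

```text
49.575 [ 0.42030817 -0.2000095   0.33940452] [-0.54774335  0.21304896  0.18237277]
```

View pics/w_end.png

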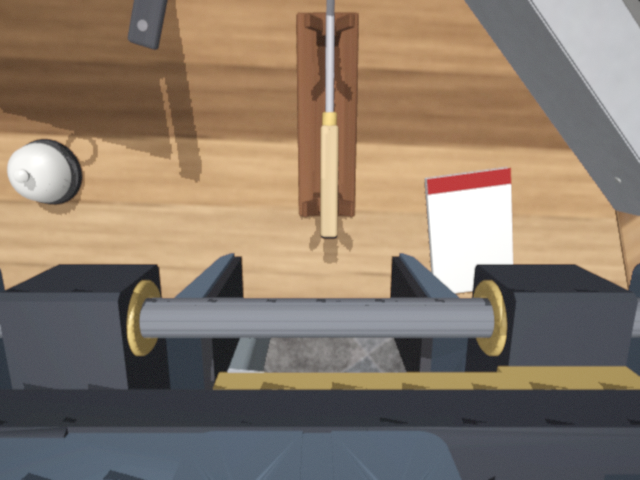

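View pics/top10.png

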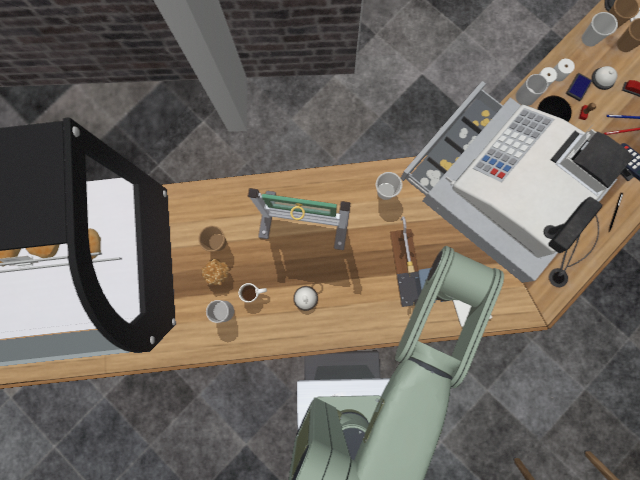

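```bash
python3 -W ignore - <<'E'
from H import *
c=load("w_end.npz");P=cloud(c,c)
d=np.array([np.cos(np.radians(6.3)),np.sin(np.radians(6.3))]);q=np.array([.4702,-.2074]);n=np.array([-d[1],d[0]])
E=onz(c,[(329,236),(329.5,126)],.073,c)
print("rear/front in rack (mm)",[(((e[:2]-q)@d*1e3).round(1),((e[:2]-q)@n*1e3).round(1)) for e in E],"handle top z",P[130:232:20,329,2].round(4),"rod top z",P[40:100:20,330,2].round(4))
t=load("top10.npz");Q=cloud(t);f=t["frame"].astype(int);g=(f[...,1]-f[...,0]>30)&(Q[...,2]>.15)&(Q[...,2]<.4)&(Q[...,0]>.5);print(g.sum(),Q[g].mean(0),Q[g][:,2].max())
t0=load("top0.npz")["frame"].astype(int)
for nm,(x,y) in dict(muffin=(215,271),esp=(250,293),bell=(306,298),c1=(212,238),c2=(389,185),pen=(218,311)).items():
    print(nm,np.abs(f-t0)[y-12:y+12,x-12:x+12].mean().round(1))
E
```

```text
rear/front in rack (mm) [(np.float64(-87.3), np.float64(-1.9)), (np.float64(27.8), np.float64(-1.6))] handle top z [0.071  0.0727 0.072  0.0725 0.073  0.0727] rod top z [0.0668 0.0668 0.0661]
362 [0.67408972 0.07564227 0.27126228] 0.3020583095480558
muffin 2.1
esp 2.3
bell 2.7
c1 2.0
c2 2.5
pen 2.4
```

```bash
python3 -c "
from bench import arm
arm.sign_off(); print('ok')"
```

```text
the job is handed in; nothing more can be done
ok
```

I hooked the vent panel, drew it shut past its catch, held the pull, laid the pole back in its rack and handed the job in at about 50 s. `sign_off` reports no verdict, so these are my own checks.

- **Hooking:** I lowered the finger into the ring eye with the panel open at about 0.67 rad. The top camera first showed the hook about 3 mm short, so I moved it 2.5 mm forward before the drop.
- **Pull:** The catch gave way at a measured peak of about 10 N and the panel came up against its hard stop. I then held 11.5–12.7 N for about 1.2 s, and the highest reading at any point was 12.7 N.
- **Pole:** After release it lies in both forks, about 2 mm off the rack's middle along and across. The handle top is at about 72–73 mm, which puts the axis near 64 mm as it should be.
- **Panel:** It stayed against its stop after I unhooked, and the ring still looks level from above. I judged this from the picture and did not measure the final angle.
- **Other items:** Before and after pictures of the cups, muffin, bell and pen cup show no change.
- **A disagreement:** The scene camera showed the hook 10–14 mm lower than I predicted, both after the first lift and before laying the pole back. I put most of that down to camera bias, since the top view agreed to about 2 mm and the pole seated normally.

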